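Shelve the tall book and close up the sliding bookend

TASK

Put the tall book away in the book rack: slide the bookend back to make room, stand the tall book upright on the rack's deck between the bookend and the two small books, spine to the front like theirs. Then slide the bookend up again until all three books stand snugly together between the rack's fixed end and the bookend. Never lay or knock the tall book over, and leave the remote, the jar and the plant pot where they are.

Things in the scene. Friction and masses are not known exactly. Their poses are not given: they have to be found in the camera images.
- rack: Dark wooden book rack, fixed to the table. Deck 150 (x) x 260 (y) x 18 mm high; at its +y end a fixed end panel 110 mm high above the deck, inner face at y = +120 mm. Origin: centre of the deck's underside, on the table; front is -x (robot's side), y along the track, z up; deck top at z = 18 mm.
- bookend (a joint): Dark wooden bookend sliding along the rack's y in a groove, m. 0: its plate touches the two small books pushed tight against the fixed end; it opens to 0.12 towards -y, so the value is the room for more books. Rack frame: plate's inner face at y = 62 mm minus the value. Plate 100 (x) x 8 (y) x 130 mm high. About 2.5 N of friction; stays where left.
- bookend_grip (a point): The bookend's upright steel grip, a block 28 (x) x 20 (y) x 45 mm high on a small shelf on the bookend's outer (-y) side. The point is on the block's vertical centre line, 25.5 mm above that shelf, 19.5 mm below the block's top, 167 mm above the table, 45 mm outward (-y) of the plate's inner face. Axes as the rack's.
- tall_book: The book to be put away: a blue cloth hardback standing upright on the table near the rack, 110 deep (x) x 38 thick (y) x 175 mm high, about 0.3 kg, taller and thicker than the two in the rack. Origin: centre of its foot; z up; spine at x = -55 mm, so -x points out of the spine.
- tall_book_spine (a point): Middle of the tall book's spine: at x = -55, y = 0, z = 87.5 mm in the book's frame.
- book_a: Small blue hardback standing in the rack beside the fixed end, 100 deep (x) x 26 thick (y) x 118 mm high, loose. Origin: centre of its foot; spine to -x.
- book_b: Second small blue hardback standing in the rack, between book_a and the bookend, 105 deep (x) x 32 thick (y) x 125 mm high, loose. Origin: centre of its foot; spine to -x.
- remote: Bystander: black remote control lying flat on the table, 45 x 170 (its y) x 18 mm high. Origin: centre of its underside.
- jar: Bystander: round blue glass jar with lid, 100 mm wide, 150 mm high. Origin: centre of its foot.
- plant_pot: Bystander: white pot, 116 mm wide and 112 mm high, with a leafy plant up to about 200 mm high and 180 mm across. Origin: centre of its foot.
There are look-alikes about, which are no part of the job. What is shaped like the tall_book but orange is not meant. Leave any brown or orange look-alike of the book_b alone.

How it is judged:
On the way, in this order (a step that is already met when the one before it is completed fails the run):
1. the bookend has been slid back far enough to admit the tall book (room of more than 42 mm) (value of joint bookend above 0.042 m), for 0.2 s.
2. the tall book stands upright on the rack's deck between the small books and the bookend (x of tall_book in the frame of rack between -0.022 and 0.022 m and z of tall_book in the frame of rack between 0.013 and 0.022 m and angle between tall_book's own z axis and vertical below 0.06 rad and y of tall_book in the frame of rack between -0.04 and 0.06 m), for 0.2 s.
At the end, for the whole second after the job is handed in: All three books stand upright on the deck (tilt < 0.06 rad), the tall one at rest, spine to the front, square within 0.08 rad, within 22 mm of the deck's middle across (small ones 30 mm); the bookend is closed on the row with under 4 mm of slack in all (joint 0.033 to 0.042) (all of step 2 and x of tall_book_spine in the frame of rack below -0.03 m and angle between the y axis of tall_book and the y axis of rack, either way round below 0.08 rad and value of joint bookend between 0.033 and 0.042 m and y of tall_book in the frame of rack above 0.03 m and linear speed of tall_book below 0.02 m/s and angle between each of book_a, book_b's own z axis and vertical below 0.06 rad and z of book_a in the frame of rack between 0.013 and 0.022 m and x of book_a in the frame of rack between -0.03 and 0.03 m and z of book_b in the frame of rack between 0.013 and 0.022 m and x of book_b in the frame of rack between -0.03 and 0.03 m); the robot touches nothing.
It fails at once if the tall book is laid or knocked over (tilt above 0.5 rad) (angle between tall_book's own z axis and vertical above 0.5 rad).
It fails at once if the remote, jar or plant pot is displaced by more than 25 mm (distance of any of remote, jar, plant_pot from where it was at the start of the episode above 0.025 m).
It also fails if it takes over 70 s, if anything falls off the work surface, if the arm or the gripper's body presses on something with over 40 N, if the wrist force passes 120 N, or if a joint passes its speed limit or range.

ROBOT

A 6-joint arm with a two-finger parallel gripper is mounted at the origin on the work surface. World frame = base frame: x ahead of the robot, y to its left, z up, the work surface at z = 0. Lengths are in m, angles in rad, forces in N, time in s.
With the tool pointing down it reaches from about 0.25 to 0.775 m from the base axis. Payload 4 kg.
Tool frame: the origin (TCP) lies at the very end of the fingers, on their centre line; the grasp point (between the pads) lies 19 mm behind it; z points along the fingers, y is the direction in which the jaws open and shut (so a half turn about z gives the same grasp; the last joint's range is limited). The gripper opens to 94 mm and grips with 3 to 60 N. Pads are 16 mm wide; open, the fingers measure 119 mm over their backs; the gripper's body (75 mm by 177 mm) begins 78 mm behind the grasp point.
Start: joints at [1.153, 0.087, 1.371, -0, 1.684, -0.103], TCP at [0.17, 0.523, 0.206] pointing down, gripper open.
Joint ranges: [-3.1, 3.1], [-0.76, 2.03], [0.27, 2.55], [-1.08, 4.22], [0.17, 2.65], [-2.57, 2.57]. Speed limits (rad/s): [2.79, 2.79, 3.14, 3.14, 3.14, 3.14].

INTERFACE

Orientations are given as [roll, pitch, yaw] about the fixed x, y, z axes, in that order (R = Rz(yaw) Ry(pitch) Rx(roll)).
In Python, from bench import robot, snapshot, models gives the robot as it stands.
- The arm moves only by the tool arm_command, never from a script. Its argument "commands" is text: rows parted by semicolons, each of 7 numbers parted by spaces: the shift along the tool's x, y, z in mm, then the turn, a rotation vector about the tool's x, y, z in degrees, then the opening, from 0 (shut) to 1 (fully open). In form: tx ty tz rx ry rz hand; .... A call has 1 to 12 rows; each row shifts and turns the pose as measured when the row begins, along the tool's axes as they then stand; what a row does not reach is not made up. A row lasts 1/8 s, in which the tool goes at most 62.5 mm and 10.7 degrees, less where a joint would pass 70% of its speed; a pose out of reach is approached as far as the arm can. A call is refused whole if a number of a shift passes 62.5 or a number of a turn 10.7, either way. A call with a gripper value outside its range is refused whole. The fingers move at their own pace and stop on an object; the grip force is fixed at half the most. Time passes only in rows, so rows that do not move let the fingers close. It gives the time, the measured TCP pose, the force and the opening at its end, in the units of the state.
- robot.get_obs(): the state, without advancing time (a new reading comes with each control period).
- snapshot(name): name is "scene" or "top" or "wrist"; returns a dict with "img" (420x560x3 uint8, blue, green, red), "camera_matrix" (3x3 intrinsics, pixels), "origin" and "rotation" of the camera in the world. Camera axes: x right, y down, z forward; pixel columns grow to the right and rows downward; lengths in m; the calibration is good to about 2 mm. A picture is of the moment at which its call begins. There is no depth.
- robot.close_job(): hands the job in, once; it reports no verdict.
Trained networks look in a picture, given as the dict that the camera call returned (one of the last four; its "shot" number tells which), for a name from the list of things; names that differ only in an ending like _2 or _b are one class to them, and where a whole thing is asked for, a point or a joint stands for the part that bears it (a point fixed in the world has none). Each returns a list of dicts, best first, with "conf" (0 to 1); they miss things now and then, are a little off and sometimes report something else, mostly with a low value. They report only what shows in the picture. A call takes as long as a camera call. They do not tell look-alikes from the thing itself.
- models.spot_in(query, picture): "bbox" ([left, top, width, height] as shares, 0 to 1, of the picture: columns of its width, rows of its height, round what is visible of it).
- models.tip_of(query, picture): "centre" ([column, row] as shares, 0 to 1, of the picture: columns of its width, rows of its height: a listed point, or the origin of a listed thing).
The state is a dict: "time": time; "joint_positions": joint angles; "qvel": joint speeds; "joint_torque": joint torques, N m; "tool_pos": TCP position; "ee_rot": TCP orientation; "wrist_force": force on the tool from outside, world axes, zero at the start; "wrist_torque": the same for the moment, N m; "width": finger opening in m.
Only numpy, scipy, OpenCV 4.12 (cv2) and the standard library are available. Lean on these libraries where they do the work, as an engineer would, in place of code of your own. Each camera call takes 0.05 s, during which the arm holds its last target. There are 200 camera calls.

## Working session

There is one attempt and no reset: what is moved stays moved. The work goes in short steps, Python scripts to look and compute and a tool call to move; the robot and the scene stay as the last step left them, time stands still between calls to the robot, and variables do not carry over. Pictures are saved under pics/ and viewed, about 8 in all and at most 12, crops included, and the job is handed in when it is done.

Besides the shell and the picture viewer there is one more tool, called after ">>>" by a JSON object that holds its "api" and its "payload", one argument or row to a line. arm_command: Moves the arm, as the interface text tells. Its arguments: {"type":"object","properties":{"commands":{"type":"string"}},"required":["commands"]}

```bash
mkdir -p pics; ls; cat > h.py <<'E'
import numpy as np, cv2
from bench import robot, snapshot, models
def ray(p,u,v):
    K=np.array(p["camera_matrix"]);d=np.array(p["rotation"])@np.linalg.inv(K)@[u,v,1];return np.array(p["origin"]),d
def onz(p,u,v,z):
    o,d=ray(p,u,v);return o+d*(z-o[2])/d[2]
def proj(p,X):
    c=np.array(p["rotation"]).T@(np.array(X)-np.array(p["origin"]));q=np.array(p["camera_matrix"])@c;return q[:2]/q[2]
def tri(obs):
    A=np.zeros((3,3));b=np.zeros(3)
    for p,u,v in obs:
        o,d=ray(p,u,v);d=d/np.linalg.norm(d);M=np.eye(3)-np.outer(d,d);A+=M;b+=M@o
    return np.linalg.solve(A,b)
E
python3 - <<'E'
from h import *
o=robot.get_obs();print({k:np.round(o[k],3) for k in o})
ps={}
for n in("scene","top"):
    p=snapshot(n);ps[n]=p;cv2.imwrite(f"pics/{n}0.png",p["img"]);print(n,np.round(p["origin"],3))
np.save("/tmp/ps.npy",ps,allow_pickle=True)
H=dict(rack=0,bookend_grip=.167,tall_book=0,tall_book_spine=.0875,book_a=.018,book_b=.018,remote=0,jar=0,plant_pot=0)
for q,z in H.items():
    for n,p in ps.items():
        for r in models.tip_of(q,p)[:4]:
            u,v=np.array(r["centre"])*[560,420];print(q,n,round(r["conf"],2),round(u),round(v),np.round(onz(p,u,v,z),3))
E
```

```text
pics
{'time': np.float64(0.0), 'joint_positions': array([ 1.153,  0.088,  1.372, -0.   ,  1.684, -0.103]), 'qvel': array([ 0.001, -0.002,  0.001,  0.001, -0.   , -0.   ]), 'joint_torque': array([ 1.0000e-03, -3.4018e+01, -3.0243e+01,  7.2000e-02,  3.3000e-02,
       -0.0000e+00]), 'tool_pos': array([0.17 , 0.522, 0.204]), 'ee_rot': array([-3.139, -0.   ,  2.827]), 'wrist_force': array([ 0.993, -0.083, -0.358]), 'wrist_torque': array([ 0.004, -0.022,  0.012]), 'width': np.float64(0.094)}
scene [ 1.374 -0.184  0.718]
top [0.522 0.046 0.909]Traceback (most recent call last):
  File "<stdin>", line 11, in <module>
  File "h.py", line 6, in onz
    o,d=ray(p,u,v);return o+d*(z-o[2])/d[2]
                                       ~^^^
IndexError: invalid index to scalar variable.
```

```bash
sed -i 's/np.array(p\["rotation"\])/rot(p)/g' h.py; cat >> h.py <<'E'
from scipy.spatial.transform import Rotation as R
def rot(p):
    r=np.array(p["rotation"]);return R.from_euler("xyz",r).as_matrix() if r.shape==(3,) else r
E
cat > look.py <<'E'
from h import *
ps={}
for n in("scene","top"):
    p=snapshot(n);ps[n]=p;print(n,p["rotation"])
H=dict(rack=0,bookend_grip=.167,tall_book=0,tall_book_spine=.0875,book_a=.018,book_b=.018,remote=0,jar=0,plant_pot=0)
for q,z in H.items():
    for n,p in ps.items():
        for r in models.tip_of(q,p)[:4]:
            u,v=np.array(r["centre"])*[560,420];print(q,n,round(r["conf"],2),round(u),round(v),np.round(onz(p,u,v,z),3))
E
python3 look.py
```

```text
scene [-2.19340481  0.00401754  1.25311964]
top [-3.05615565  0.03552899 -1.55328994]
rack scene 0.97 201 252 [ 0.544 -0.136  0.   ]
rack scene 0.4 314 183 [0.336 0.255 0.   ]
rack top 0.72 388 233 [ 0.546 -0.148  0.   ]
bookend_grip scene 0.82 191 198 [ 0.547 -0.138  0.167]
bookend_grip top 0.93 403 231 [ 0.545 -0.139  0.167]
tall_book scene 0.86 324 219 [0.516 0.212 0.   ]
tall_book scene 0.86 277 201 [0.394 0.115 0.   ]
tall_book scene 0.62 358 198 [0.454 0.349 0.   ]
tall_book top 0.92 224 244 [0.515 0.217 0.   ]
tall_book top 0.68 168 275 [0.444 0.342 0.   ]
tall_book top 0.66 264 305 [0.384 0.124 0.   ]
tall_book_spine scene 0.85 313 184 [0.463 0.196 0.088]
tall_book_spine scene 0.72 266 167 [0.334 0.101 0.088]
tall_book_spine scene 0.65 372 179 [0.493 0.362 0.088]
tall_book_spine top 0.79 137 254 [0.492 0.379 0.088]
tall_book_spine top 0.71 270 333 [0.342 0.104 0.088]
tall_book_spine top 0.56 221 272 [0.459 0.206 0.088]
book_a scene 0.96 212 213 [ 0.415 -0.082  0.018]
book_a scene 0.94 238 240 [ 0.552 -0.04   0.018]
book_a scene 0.74 289 231 [0.555 0.095 0.018]
book_a scene 0.
[... 314 characters left out ...]
8]
book_b scene 0.74 289 231 [0.555 0.095 0.018]
book_b scene 0.68 224 241 [ 0.544 -0.074  0.018]
book_b top 0.96 277 239 [0.528 0.098 0.018]
book_b top 0.88 355 310 [ 0.38  -0.074  0.018]
book_b top 0.86 339 233 [ 0.544 -0.037  0.018]
book_b top 0.86 353 231 [ 0.549 -0.068  0.018]
remote scene 0.73 207 313 [ 0.744 -0.154 -0.   ]
remote scene 0.32 192 197 [ 0.29  -0.121  0.   ]
remote top 0.84 393 145 [ 0.744 -0.16   0.   ]
jar scene 0.64 313 293 [0.764 0.082 0.   ]
jar top 0.88 285 141 [0.753 0.084 0.   ]
jar top 0.27 399 230 [ 0.554 -0.173  0.   ]
plant_pot scene 0.67 397 252 [0.702 0.333 0.   ]
plant_pot top 0.7 388 234 [ 0.544 -0.149  0.   ]
plant_pot top 0.62 178 160 [0.706 0.329 0.   ]
```

View pics/scene0.png

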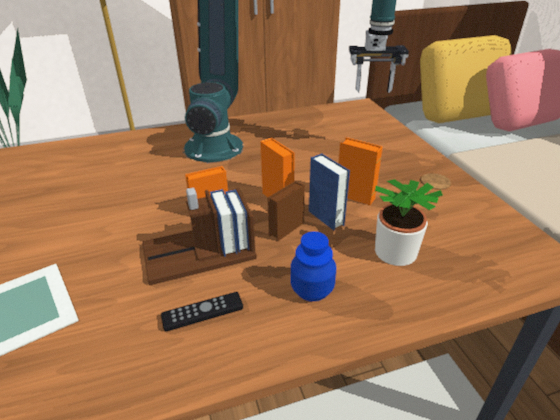

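View pics/top0.png

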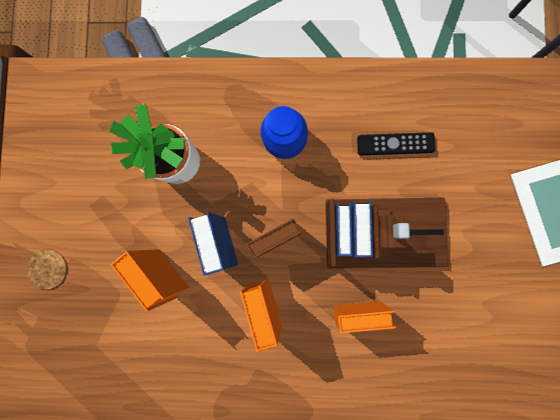

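Candidates for the tall book (top image): blue (212,243), orange (150,280), orange (260,315); brown (275,237) and orange (365,318) are small look-alikes. I choose the blue one, which the networks put at about (0.515, 0.215). I'll check it in a crop and measure its yaw and the rack's.

```bash
python3 - <<'E'
from h import *
p=snapshot("top")
im=p["img"][190:290,180:320];im2=p["img"][190:290,320:460]
a=[cv2.resize(i,None,fx=5.5,fy=5.5,interpolation=cv2.INTER_CUBIC)[:550] for i in(im,im2)]
cv2.imwrite("pics/crop1.png",cv2.resize(np.vstack([a[0]]),(770,550)))
cv2.imwrite("pics/crop2.png",cv2.resize(a[1],(770,550)))
E
```

```text
(no output)
```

View pics/crop1.png

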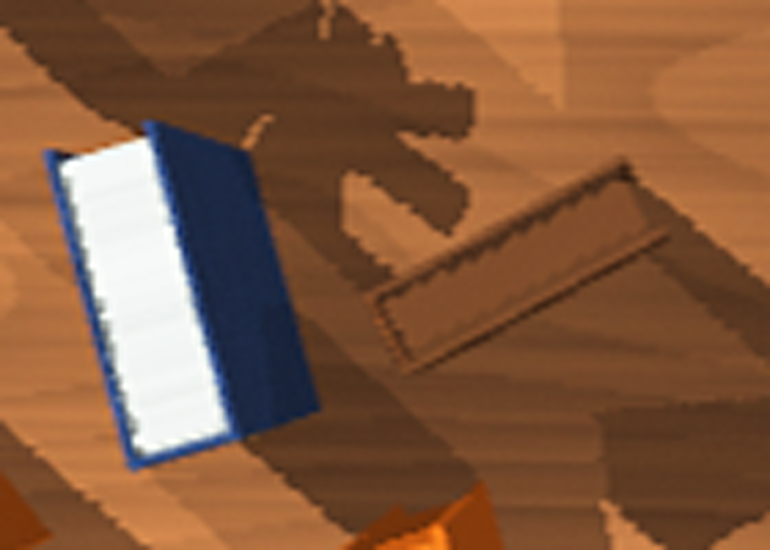

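View pics/crop2.png

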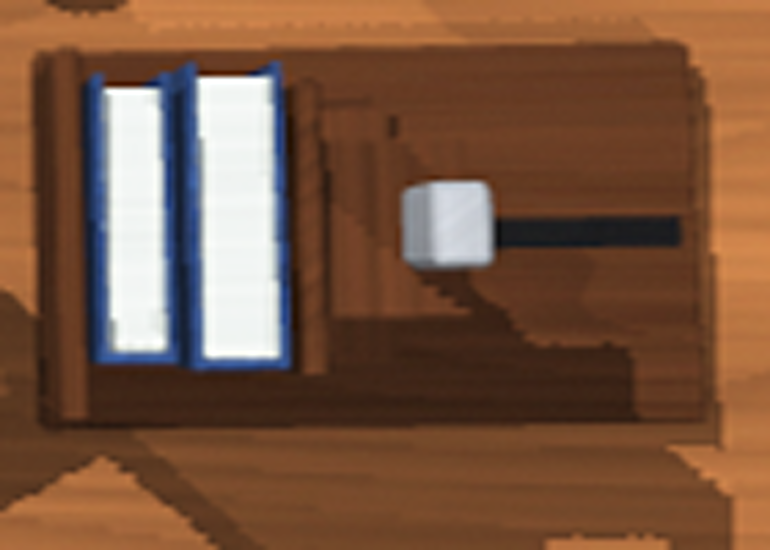

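The crops show the blue book with its spine (blue edge) at the bottom, towards the robot, and the white page block up; its top face corners are near crop (45,152),(148,122),(238,435),(132,468). The grip block's top face is centred at crop2 (463,224). The rack looks almost unrotated.

```bash
cat > m.py <<'E'
from h import *
p=snapshot("top")
def f(pts,off,z): return np.array([onz(p,off[0]+(a+.0)/5.5-.4,off[1]+b/5.5-.4,z) for a,b in pts])
t=f([(45,152),(148,122),(238,435),(132,468)],(180,190),.175)
print("tall top",np.round(t,3).tolist(),"c",np.round(t.mean(0),4),"sizes",[round(float(np.linalg.norm(t[i]-t[(i+1)%4])),3) for i in range(4)])
for a,b in((3,0),(2,1)): d=t[b]-t[a];print("yaw",np.degrees(np.arctan2(d[1],d[0])))
g=f([(432,182),(490,180),(494,266),(435,268)],(320,190),.1865)
print("grip",np.round(g.mean(0),4),[round(float(np.linalg.norm(g[i]-g[(i+1)%4])),3) for i in range(4)])
d=f([(688,43),(708,422),(75,430)],(320,190),.018);print("deck R",np.round(d,3).tolist())
e=f([(38,53),(78,48),(88,420),(42,425)],(320,190),.128);print("panel",np.round(e,3).tolist())
b=f([(183,68),(280,65),(291,368),(192,370)],(320,190),.143);print("b",np.round(b,3).tolist())
for q in(((688,43),(708,422),.018),((78,48),(88,420),.128)):
    x=f(q[:2],(320,190),q[2]);v=x[0]-x[1];print("rackyaw",np.degrees(np.arctan2(v[1],v[0])))
v=f([(493,215),(680,215)],(320,190),.018);v=v[0]-v[1];print("slot yaw",np.degrees(np.arctan2(-v[0],v[1])))
E
python3 m.py
```

```text
tall top [[0.564, 0.252, 0.175], [0.575, 0.218, 0.175], [0.472, 0.185, 0.175], [0.461, 0.22, 0.175]] c [0.518  0.2188 0.175 ] sizes [0.036, 0.108, 0.036, 0.108]
yaw 17.60037165144912
yaw 17.991766603076982
grip [ 0.5463 -0.1356  0.1865] [0.018, 0.028, 0.019, 0.028]
deck R [[0.625, -0.267, 0.018], [0.476, -0.272, 0.018], [0.468, -0.026, 0.018]]
panel [[0.606, -0.003, 0.128], [0.608, -0.017, 0.128], [0.478, -0.022, 0.128], [0.476, -0.006, 0.128]]
b [[0.6, -0.052, 0.143], [0.601, -0.085, 0.143], [0.498, -0.089, 0.143], [0.497, -0.055, 0.143]]
rackyaw 2.0832253504058182
rackyaw 1.9554001892527237
slot yaw 0.9344247451663997
```

```bash
cat > go.py <<'E'
# go.py x y z yawdeg(tool x dir, world) rows hand : suggests rows
import sys
from h import *
x,y,z,yw=map(float,sys.argv[1:5]);n=int(sys.argv[5]);h=sys.argv[6]
o=robot.get_obs();P=np.array(o["tool_pos"]);M=R.from_euler("xyz",o["ee_rot"])
T=np.array([x,y,z]);Q=R.from_euler("xyz",[np.pi,0,np.radians(yw)])
print("t",round(float(o["time"]),2),"pos",np.round(P,4),"rpy",np.round(np.degrees(o["ee_rot"]),1),"F",np.round(o["wrist_force"],1),"w",round(float(o["width"]),4))
rows=[]
for k in range(n):
    d=M.inv().apply((T-P)/(n-k))*1e3;r=np.degrees((M.inv()*Q).as_rotvec())/(n-k)
    d=np.round(d,0 if n>1 else 1);r=np.round(r,1);rows.append(" ".join(f"{v:g}" for v in [*d,*r])+" "+h)
    P=P+M.apply(d/1e3);M=M*R.from_rotvec(np.radians(r))
print("; ".join(rows))
E
python3 go.py .17 .522 .31 162 3 1;  python3 - <<'E'
import sys;sys.argv=["go","0.5463","-0.1356","0.31","182","1","0.45"]
exec(open("go.py").read())
E
```

```text
t 1.25 pos [0.1703 0.523  0.2055] rpy [180.   0. 162.] F [ 0.2 -1.  -0.2] w 0.0939
0 -0 -35 0 0 -0 1; 0 -1 -35 0 0 -0 1; 0 -0 -34 0 0 -0 1
t 1.25 pos [0.1703 0.523  0.2055] rpy [180.   0. 162.] F [ 0.2 -1.  -0.2] w 0.0939
-561.4 -509.8 -104.5 0 0 -20 0.45
```

>>> {"api": "arm_command", "payload": {
  "commands": "0 0 -40 0 0 0 0.45; 0 0 -45 0 0 0 0.45; -35 -35 -10 0 0 -2 0.45; -35 -35 0 0 0 -2 0.45; -35 -35 0 0 0 -2 0.45; -40 -38 0 0 0 -2 0.45; -42 -38 0 0 0 -2 0.45; -42 -38 0 0 0 -2 0.45; -42 -38 0 0 0 -2 0.45; -42 -38 0 0 0 -2 0.45; -42 -38 0 0 0 -2 0.45; -42 -38 0 0 0 -2 0.45"
}}

```text
time: 2.75
tool_pos: [0.5149, 0.0914, 0.306]
ee_rot: [3.14, 0.008, -3.087]
wrist_force: [-0.4, 1.1, 1.6]
width: 0.0423
```

```bash
python3 go.py .5463 -.1356 .29 182 10 0.45
```

```text
t 2.75 pos [0.5149 0.0914 0.306 ] rpy [ 179.9    0.5 -176.9] F [-0.4  1.1  1.6] w 0.0423
-2 -23 2 0 0 0.1 0.45; -2 -23 2 0 0.1 0.1 0.45; -2 -23 1 0 0 0.1 0.45; -2 -23 2 0 0.1 0.1 0.45; -2 -23 1 0 0 0.1 0.45; -2 -23 2 0 0.1 0.1 0.45; -2 -23 1 0 0 0.1 0.45; -2 -22 2 0 0.1 0.1 0.45; -2 -23 1 0 0 0.2 0.45; -3 -22 2 0.1 0.1 0.1 0.45
```

>>> {"api": "arm_command", "payload": {
  "commands": "-4 -40 2 0 0 0.2 0.45; -4 -45 2 0 0 0.2 0.45; -4 -45 2 0 0 0.2 0.45; -4 -45 2 0 0.2 0.2 0.45; -4 -35 2 0 0.2 0.2 0.45; -3 -20 2 0 0 0.1 0.45; 0 0 0 0 0 0 0.45"
}}

```text
time: 3.62
tool_pos: [0.5512, -0.1479, 0.2905]
ee_rot: [3.139, -0.003, -3.112]
wrist_force: [0.1, 0.0, -0.8]
width: 0.0423
```

```bash
python3 go.py .5463 -.1356 .20 182 3 0.45
```

```text
t 3.62 pos [ 0.5512 -0.1479  0.2905] rpy [ 1.798e+02 -1.000e-01 -1.783e+02] F [ 0.1  0.  -0.8] w 0.0423
1 4 30 0.1 -0 -0.1 0.45; 2 4 30 0 -0.1 -0.1 0.45; 1 4 31 0.1 -0 -0.1 0.45
```

>>> {"api": "arm_command", "payload": {
  "commands": "1 4 30 0 0 0 0.45; 2 4 30 0 0 0 0.45; 1 3 20 0 0 0 0.45; 0 0 0 0 0 0 0.45"
}}

```text
time: 4.12
tool_pos: [0.5473, -0.1308, 0.2107]
ee_rot: [3.137, 0.001, -3.105]
wrist_force: [0.6, 0.4, 0.5]
width: 0.0427
```

```bash
python3 go.py .5465 -.1365 .156 182 2 0.45; python3 - <<'E'
from h import *
p=snapshot("wrist");cv2.imwrite("pics/w1.png",p["img"])
for r in models.tip_of("bookend_grip",p)[:2]:
    u,v=np.array(r["centre"])*[560,420];print(round(r["conf"],2),u,v,np.round(onz(p,u,v,.167),4))
E
```

```text
t 4.12 pos [ 0.5473 -0.1308  0.2107] rpy [ 1.797e+02  1.000e-01 -1.779e+02] F [0.6 0.4 0.5] w 0.0427
1 -3 27 0.1 0 0 0.45; 0 -3 28 0.2 0.1 0.1 0.45
0.69 270.088 237.006 [ 0.5464 -0.1341  0.167 ]
```

View pics/w1.png

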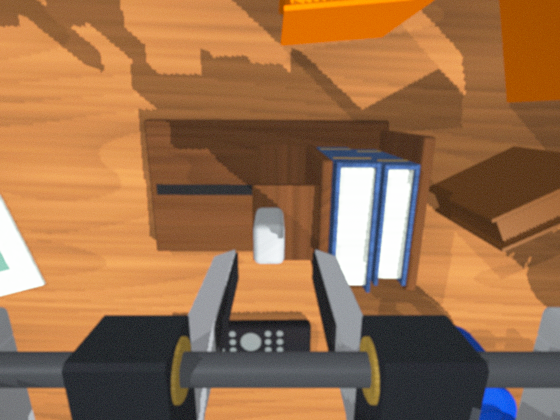

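The wrist view shows the steel block at (269,237), between the fingertips at columns 237 and 313, so it is about centred. I'll descend and grip.

>>> {"api": "arm_command", "payload": {
  "commands": "1 -3 27 0 0 0 0.45; 0 -2 28 0 0 0 0.45; 0 0 0 0 0 0 0.45; 0 0 0 0 0 0 0.1; 0 0 0 0 0 0 0.1; 0 0 0 0 0 0 0.1; 0 0 0 0 0 0 0.1"
}}

```text
time: 5.1
tool_pos: [0.5533, -0.1363, 0.1681]
ee_rot: [-3.139, 0.022, -3.104]
wrist_force: [1.1, 0.6, -2.7]
width: 0.0194
```

>>> {"api": "arm_command", "payload": {
  "commands": "0 -12 0 0 0 0 0.1; 0 -14 0 0 0 0 0.1; 0 -14 0 0 0 0 0.1; 0 -14 0 0 0 0 0.1; 0 -14 0 0 0 0 0.1; 0 -14 0 0 0 0 0.1"
}}

```text
time: 5.85
tool_pos: [0.556, -0.2227, 0.1681]
ee_rot: [3.141, 0.021, -3.103]
wrist_force: [-1.1, 2.3, -0.1]
width: 0.0197
```

```bash
python3 go.py .5565 -.226 .165 182 1 0.1
```

```text
t 5.85 pos [ 0.556  -0.2227  0.1681] rpy [ 180.     1.2 -177.8] F [-1.1  2.3 -0.1] w 0.0197
-0.3 -3.3 3.1 0 1.2 0.2 0.1
```

>>> {"api": "arm_command", "payload": {
  "commands": "0 0 0 0 0 0 0.45; 0 0 0 0 0 0 0.45; 0 0 0 0 0 0 0.45; 0 0 -30 0 0 0 0.45; 0 0 -50 0 -0.6 0 0.45; 0 0 -50 0 -0.6 0 0.7; 0 40 0 0 0 -2 0.7; 0 50 0 0 0 -2 0.7; 0 50 0 0 0 -2 0.7; 0 50 0 0 0 -2 0.7; 0 50 0 0 0 -2 0.7; 0 50 0 0 0 -2 0.7"
}}

```text
time: 7.35
tool_pos: [0.5155, 0.0687, 0.3019]
ee_rot: [-3.123, 0.049, -2.891]
wrist_force: [0.9, -0.7, -0.4]
width: 0.0662
```

```bash
python3 go.py .518 .219 .28 197.8 4 0.7;python3 go.py .518 .219 .28 197.8 1 0.7; python3 - <<'E'
from h import *
p=snapshot("top")
for r in models.tip_of("bookend_grip",p)[:2]:
    u,v=np.array(r["centre"])*[560,420];print(round(r["conf"],2),u,v,np.round(onz(p,u,v,.167),4))
E
```

```text
t 7.35 pos [0.5155 0.0687 0.3019] rpy [-179.     2.8 -165.6] F [ 0.9 -0.7 -0.4] w 0.0662
-10 36 5 -0.3 0.7 -0.9 0.7; -10 36 5 -0.3 0.7 -0.8 0.7; -11 36 6 -0.3 0.7 -0.9 0.7; -11 36 6 -0.2 0.7 -0.8 0.7
t 7.35 pos [0.5155 0.0687 0.3019] rpy [-179.     2.8 -165.6] F [ 0.9 -0.7 -0.4] w 0.0662
-38.6 145.4 21.1 -1.1 2.8 -3.4 0.7
0.72 452.424 230.70600000000002 [ 0.5477 -0.2274  0.167 ]
```

>>> {"api": "arm_command", "payload": {
  "commands": "-10 36 0 -0.3 0.7 -0.9 0.7; -10 36 0 -0.3 0.7 -0.8 0.7; -10 36 5 -0.3 0.7 -0.9 0.7; -10 36 6 -0.2 0.7 -0.8 0.7; 0 0 0 0 0 0 0.7"
}}

```text
time: 8.07
tool_pos: [0.5149, 0.2232, 0.2921]
ee_rot: [-3.139, 0.003, -2.825]
wrist_force: [0.2, -0.4, -0.1]
width: 0.0654
```

```bash
python3 go.py .518 .219 .21 197.8 3 0.7; python3 - <<'E'
from h import *
p=snapshot("wrist");cv2.imwrite("pics/w2.png",p["img"])
E
```

```text
t 8.07 pos [0.5149 0.2232 0.2921] rpy [-179.8    0.2 -161.9] F [ 0.2 -0.4 -0.1] w 0.0654
-0 -2 27 -0.1 0.1 0.1 0.7; -1 -1 28 -0 0 0.1 0.7; -1 -2 27 -0.1 0.1 0.1 0.7
```

View pics/w2.png

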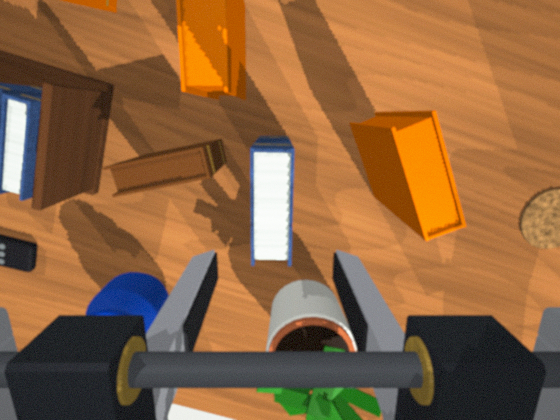

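The wrist view shows the blue book's top at columns 251–293, rows 150–262. It is square to the jaws and centred between the fingertips (217 and 333), with the spine towards the robot.

```bash
python3 - <<'E'
from h import *
p=snapshot("wrist")
t=np.array([onz(p,u,v,.175) for u,v in((251,150),(293,150),(291,264),(252,264))])
print(np.round(t,3).tolist(),np.round(t.mean(0),4)); 
for a,b in((0,3),(1,2)): d=t[b]-t[a];print(np.degrees(np.arctan2(d[1],d[0])),np.linalg.norm(d))
E
python3 go.py .518 .219 .137 197.8 5 0.7
```

```text
[[0.471, 0.185, 0.175], [0.46, 0.22, 0.175], [0.562, 0.253, 0.175], [0.573, 0.217, 0.175]] [0.5166 0.2188 0.175 ]
17.398797910524383 0.10681261123109656
17.90190425882841 0.10674064927240336
t 8.18 pos [0.5152 0.2213 0.2932] rpy [-179.8    0.3 -162. ] F [ 0.1 -0.5 -0.1] w 0.066
-0 -0 31 -0 0.1 0 0.7; -0 -1 31 -0.1 0 0 0.7; -0 -1 31 -0 0.1 0.1 0.7; -1 -0 32 -0.1 0 0 0.7; -1 -1 31 -0 0.1 0.1 0.7
```

>>> {"api": "arm_command", "payload": {
  "commands": "0 -1 31 0 0 0 0.7; 0 -1 31 0 0 0 0.7; 0 0 31 0 0 0 0.7; 0 0 32 0 0 0.1 0.7; 0 0 24 0 0 0 0.7; 0 0 0 0 0 0 0.7"
}}

```text
time: 8.93
tool_pos: [0.5211, 0.2089, 0.1455]
ee_rot: [-3.133, 0.015, -2.843]
wrist_force: [-0.3, -0.5, 0.9]
width: 0.0656
```

```bash
python3 go.py .5168 .219 .137 197.7 1 0.7
```

```text
t 8.93 pos [0.5211 0.2089 0.1455] rpy [-179.5    0.9 -162.9] F [-0.3 -0.5  0.9] w 0.0656
1.3 11 8.4 -0.5 0.9 -0.6 0.7
```

>>> {"api": "arm_command", "payload": {
  "commands": "1 10 6 -0.5 0.9 -0.6 0.7; 0 0 0 0 0 0 0.7"
}}

```text
time: 9.18
tool_pos: [0.5187, 0.2178, 0.1421]
ee_rot: [3.141, 0.003, -2.834]
wrist_force: [-0.5, 0.7, 0.7]
width: 0.0657
```

```bash
python3 go.py .5168 .219 .138 197.7 1 0.7
```

```text
t 9.18 pos [0.5187 0.2178 0.1421] rpy [ 180.     0.2 -162.4] F [-0.5  0.7  0.7] w 0.0657
1.5 1.7 4.1 0 0.2 -0.1 0.7
```

Close and lift.

>>> {"api": "arm_command", "payload": {
  "commands": "1.5 1.5 4 0 0 0 0.7; 0 0 0 0 0 0 0.2; 0 0 0 0 0 0 0.2; 0 0 0 0 0 0 0.2; 0 0 0 0 0 0 0.2; 0 0 0 0 0 0 0.2"
}}

```text
time: 9.93
tool_pos: [0.5179, 0.2195, 0.1403]
ee_rot: [-3.141, 0.007, -2.833]
wrist_force: [0.4, 0.0, 0.3]
width: 0.038
```

```bash
python3 go.py .5168 .219 .138 197.7 1 0.2
```

```text
t 9.93 pos [0.5179 0.2195 0.1403] rpy [-180.     0.4 -162.3] F [0.4 0.  0.3] w 0.038
1.2 -0.2 2.3 -0 0.4 -0 0.2
```

>>> {"api": "arm_command", "payload": {
  "commands": "0 0 -10 0 0 0 0.2; 0 0 -20 0 0 0 0.2; 0 0 -35 0 0 0 0.2; 0 0 -40 0 0 0 0.2; 0 0 -40 0 0 0 0.2; 0 0 -40 0 0 0 0.2; 0 0 -15 0 0 0 0.2; 0 0 0 0 0 0 0.2"
}}

```text
time: 10.92
tool_pos: [0.515, 0.2183, 0.3445]
ee_rot: [-3.141, -0.002, -2.834]
wrist_force: [-0.0, 0.1, -3.9]
width: 0.0381
```

```bash
python3 go.py .5451 -.118 .33 182 11 0.2
```

```text
t 10.93 pos [0.515  0.2183 0.3445] rpy [-1.800e+02 -1.000e-01 -1.624e+02] F [-0.   0.1 -3.9] w 0.0381
7 -30 1 -0 -0 1.4 0.2; 6 -30 1 -0 -0 1.4 0.2; 5 -30 1 -0 -0 1.4 0.2; 4 -30 1 -0 -0 1.4 0.2; 4 -31 2 -0 -0 1.4 0.2; 3 -31 1 -0 -0 1.4 0.2; 2 -31 2 -0 -0 1.4 0.2; 1 -30 1 -0 -0 1.5 0.2; 1 -31 2 -0 -0 1.4 0.2; 0 -31 1 -0 -0 1.5 0.2; -1 -30 2 -0 -0.1 1.4 0.2
```

>>> {"api": "arm_command", "payload": {
  "commands": "7 -20 0 0 0 1.4 0.2; 6 -30 0 0 0 1.4 0.2; 5 -30 0 0 0 1.4 0.2; 4 -30 0 0 0 1.4 0.2; 4 -31 0 0 0 1.4 0.2; 3 -31 0 0 0 1.4 0.2; 2 -31 0 0 0 1.4 0.2; 1 -30 0 0 0 1.5 0.2; 1 -31 0 0 0 1.4 0.2; 0 -31 0 0 0 1.5 0.2; -1 -25 0 0 0 1.4 0.2; 0 0 0 0 0 0 0.2"
}}

```text
time: 12.42
tool_pos: [0.5284, -0.1268, 0.3265]
ee_rot: [-3.137, -0.037, -3.134]
wrist_force: [0.1, -0.7, -3.3]
width: 0.0383
```

```bash
python3 go.py .546 -.117 .27 182 3 0.2
```

```text
t 12.43 pos [ 0.5284 -0.1268  0.3265] rpy [-179.8   -2.1 -179.6] F [ 0.1 -0.7 -3.3] w 0.0383
-7 3 19 -0.1 -0.7 -0.5 0.2; -6 3 18 -0.1 -0.7 -0.5 0.2; -6 4 19 -0 -0.7 -0.6 0.2
```

Correct the pose while still high, then look.

>>> {"api": "arm_command", "payload": {
  "commands": "-9 5 0 -0.1 -1 -0.8 0.2; -9 5 0 -0.1 -1 -0.8 0.2; 0 0 0 0 0 0 0.2; 0 0 0 0 0 0 0.2"
}}

```text
time: 12.92
tool_pos: [0.5464, -0.1139, 0.3248]
ee_rot: [3.14, -0.002, -3.102]
wrist_force: [0.4, 0.5, -3.2]
width: 0.0378
```

```bash
python3 go.py .546 -.117 .22 182 3 0.2;  python3 - <<'E'
from h import *
p=snapshot("wrist");cv2.imwrite("pics/w3.png",p["img"])
E
```

```text
t 12.93 pos [ 0.5464 -0.1139  0.3248] rpy [ 1.799e+02 -1.000e-01 -1.777e+02] F [ 0.4  0.5 -3.2] w 0.0378
0 -1 35 0 -0 0.1 0.2; 0 -1 35 0.1 -0.1 0.1 0.2; 0 -1 35 0 -0 0.1 0.2
```

View pics/w3.png

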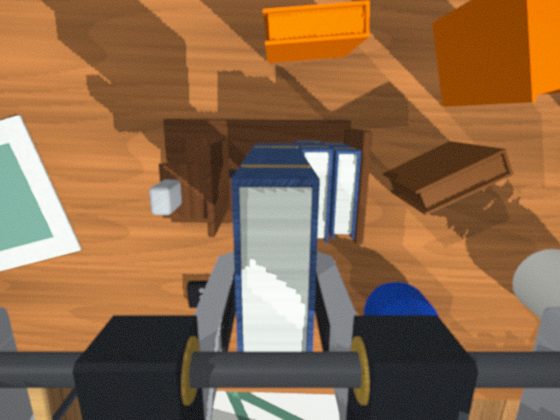

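The book hangs upright over the gap: the small books are at columns 300–360 and the bookend plate at about 215. I'll aim for y≈-0.124 to leave more clearance, and descend slowly.

>>> {"api": "arm_command", "payload": {
  "commands": "0 -5 15 0 0 0.1 0.2; 0 -4 20 0 0 0.1 0.2; 0 0 20 0 0 0 0.2; 0 0 15 0 0 0 0.2; 0 0 0 0 0 0 0.2; 0 0 0 0 0 0 0.2"
}}

```text
time: 13.72
tool_pos: [0.5459, -0.1238, 0.2494]
ee_rot: [3.14, -0.004, -3.106]
wrist_force: [-0.3, -0.1, -2.8]
width: 0.0376
```

```bash
python3 go.py .546 -.124 .20 182 3 0.2
```

```text
t 13.72 pos [ 0.5459 -0.1238  0.2494] rpy [ 179.9   -0.2 -177.9] F [-0.3 -0.1 -2.8] w 0.0376
-0 -0 16 0 -0.1 0 0.2; -0 -0 17 0 -0.1 0 0.2; -0 -0 16 0.1 -0 0.1 0.2
```

>>> {"api": "arm_command", "payload": {
  "commands": "0 0 15 0 0 0 0.2; 0 0 15 0 0 0 0.2; 0 0 15 0 0 0 0.2; 0 0 15 0 0 0 0.2; 0 0 12 0 0 0 0.2; 0 0 0 0 0 0 0.2; 0 0 0 0 0 0 0.2"
}}

```text
time: 14.6
tool_pos: [0.5459, -0.1237, 0.1728]
ee_rot: [3.14, -0.003, -3.105]
wrist_force: [0.3, 0.1, -2.4]
width: 0.0379
```

```bash
python3 go.py .546 -.124 .16 182 3 0.2
```

```text
t 14.6 pos [ 0.5459 -0.1237  0.1728] rpy [ 179.9   -0.2 -177.9] F [ 0.3  0.1 -2.4] w 0.0379
-0 -0 4 0 -0.1 0 0.2; -0 -0 4 0 -0 0 0.2; -0 -0 5 0.1 -0.1 0.1 0.2
```

>>> {"api": "arm_command", "payload": {
  "commands": "0 0 6 0 0 0 0.2; 0 0 5 0 0 0 0.2; 0 0 3 0 0 0 0.2; 0 0 2 0 0 0 0.2; 0 0 0 0 0 0 0.2"
}}

```text
time: 15.22
tool_pos: [0.547, -0.124, 0.1588]
ee_rot: [-3.141, 0.001, -3.105]
wrist_force: [0.7, 0.2, -3.3]
width: 0.0381
```

>>> {"api": "arm_command", "payload": {
  "commands": "0 0 2 0 0 0 0.2; 0 0 2 0 0 0 0.2; 0 0 2 0 0 0 0.2"
}}

```text
time: 15.6
tool_pos: [0.5471, -0.124, 0.1585]
ee_rot: [-3.14, 0.005, -3.105]
wrist_force: [-3.8, 1.0, 6.0]
width: 0.0377
```

Contact with the deck at the expected height. Release and rise.

>>> {"api": "arm_command", "payload": {
  "commands": "0 0 0 0 0 0 0.55; 0 0 0 0 0 0 0.55; 0 0 0 0 0 0 0.55; 0 0 -10 0 0 0 0.55; 0 0 -20 0 0 0 0.55; 0 0 -40 0 0 0 0.55; 0 0 -40 0 0 0 0.55; 0 0 0 0 0 0 0.55"
}}

```text
time: 16.6
tool_pos: [0.5474, -0.1242, 0.2737]
ee_rot: [-3.139, 0.008, -3.105]
wrist_force: [-0.3, -1.1, 0.1]
width: 0.0516
```

```bash
python3 go.py .550 -.227 .26 182 3 0.45;  python3 - <<'E'
from h import *
p=snapshot("top")
for r in models.tip_of("bookend_grip",p)[:2]:
    u,v=np.array(r["centre"])*[560,420];print(round(r["conf"],2),u,v,np.round(onz(p,u,v,.167),4))
s=snapshot("scene");a=s["img"][150:300,120:280]
cv2.imwrite("pics/s3.png",np.hstack([cv2.resize(a,(480,450),interpolation=cv2.INTER_CUBIC),cv2.resize(p["img"][190:290,320:390],(315,450),interpolation=cv2.INTER_CUBIC)]))
E
```

```text
t 16.6 pos [ 0.5474 -0.1242  0.2737] rpy [-179.8    0.5 -177.9] F [-0.3 -1.1  0.1] w 0.0516
0 -34 5 -0.1 0.2 0 0.45; 1 -34 4 -0 0.1 0 0.45; 0 -35 5 -0.1 0.2 0.1 0.45
```

View pics/s3.png

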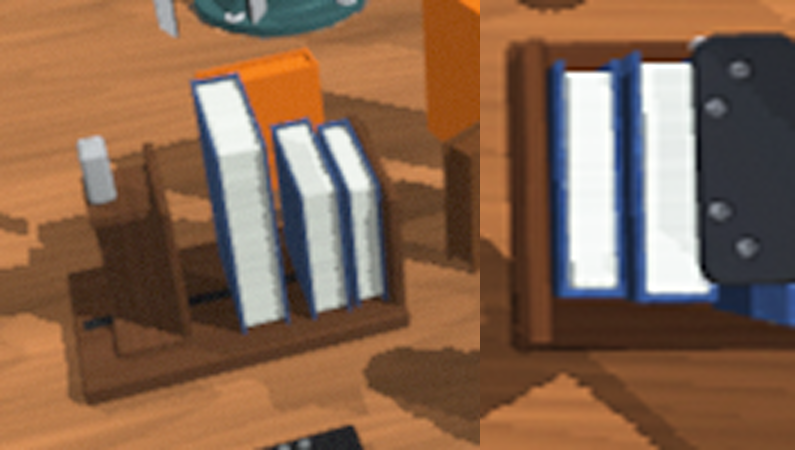

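The picture shows the tall book standing upright in the gap, with room on both sides and the bookend back. Now I'll regrip the bookend.

>>> {"api": "arm_command", "payload": {
  "commands": "0 -34 0 -0.1 0.2 0 0.45; 0 -34 0 0 0.1 0 0.45; 0 -32 0 -0.1 0.2 0 0.45; 0 0 20 0 0 0 0.45; 0 0 25 0 0 0 0.45; 0 0 0 0 0 0 0.45"
}}

```text
time: 17.5
tool_pos: [0.5435, -0.2237, 0.2064]
ee_rot: [3.125, -0.032, -3.104]
wrist_force: [0.0, 0.2, -0.3]
width: 0.0426
```

```bash
python3 go.py .549 -.2235 .163 182 4 0.45
```

```text
t 17.5 pos [ 0.5435 -0.2237  0.2064] rpy [ 179.1   -1.8 -177.9] F [ 0.   0.2 -0.3] w 0.0426
-2 -0 11 0.2 -0.5 0 0.45; -2 -0 11 0.2 -0.4 0 0.45; -1 -0 11 0.3 -0.5 0.1 0.45; -1 -0 10 0.2 -0.4 0 0.45
```

>>> {"api": "arm_command", "payload": {
  "commands": "-3 0 2 0.5 -0.9 0 0.45; -3 0 5 0.4 -0.9 0 0.45; 0 0 15 0 0 0 0.45; 0 0 15 0 0 0 0.45; 0 0 5 0 0 0 0.45; 0 0 0 0 0 0 0.45; 0 0 0 0 0 0 0.1; 0 0 0 0 0 0 0.1; 0 0 0 0 0 0 0.1; 0 0 0 0 0 0 0.1"
}}

```text
time: 18.75
tool_pos: [0.5506, -0.2236, 0.1631]
ee_rot: [-3.14, 0.004, -3.105]
wrist_force: [-0.3, -0.4, -0.7]
width: 0.0196
```

```bash
python3 go.py .546 -.162 .163 182 6 0.1
```

```text
t 18.75 pos [ 0.5506 -0.2236  0.1631] rpy [-179.9    0.2 -177.9] F [-0.3 -0.4 -0.7] w 0.0196
0 10 -0 -0 0 0 0.1; 0 10 -0 -0 0 0 0.1; 1 10 -0 -0 0.1 0 0.1; 0 11 -0 -0 0 0 0.1; 1 10 -0 -0.1 0.1 0.1 0.1; 0 11 0 -0 0 0 0.1
```

>>> {"api": "arm_command", "payload": {
  "commands": "0 8 0 0 0 0 0.1; 0 10 0 0 0 0 0.1; 0 8 0 0 0 0 0.1; 0 4 0 0 0 0 0.1; 0 3 0 0 0 0 0.1; 0 3 0 0 0 0 0.1; 0 3 0 0 0 0 0.1; 0 3 0 0 0 0 0.1; 0 3 0 0 0 0 0.1; 0 3 0 0 0 0 0.1; 0 3 0 0 0 0 0.1; 0 3 0 0 0 0 0.1"
}}

```text
time: 20.25
tool_pos: [0.5489, -0.1688, 0.1632]
ee_rot: [-3.135, 0.005, -3.106]
wrist_force: [0.4, -3.9, -1.3]
width: 0.0199
```

>>> {"api": "arm_command", "payload": {
  "commands": "0 2 0 0 0 0 0.1; 0 2 0 0 0 0 0.1; 0 1.5 0 0 0 0 0.1; 0 1 0 0 0 0 0.1"
}}

```text
time: 20.75
tool_pos: [0.5487, -0.1634, 0.1632]
ee_rot: [-3.131, 0.006, -3.107]
wrist_force: [1.8, -6.4, -1.7]
width: 0.0196
```

>>> {"api": "arm_command", "payload": {
  "commands": "0 1.5 0 0 0 0 0.1; 0 1.5 0 0 0 0 0.1; 0 1.5 0 0 0 0 0.1"
}}

```text
time: 21.12
tool_pos: [0.5486, -0.1607, 0.1631]
ee_rot: [-3.127, 0.006, -3.108]
wrist_force: [2.2, -6.5, -1.4]
width: 0.0201
```

>>> {"api": "arm_command", "payload": {
  "commands": "0 1.5 0 0 0 0 0.1; 0 1.5 0 0 0 0 0.1"
}}

```text
time: 21.38
tool_pos: [0.5486, -0.1602, 0.1631]
ee_rot: [-3.122, 0.006, -3.11]
wrist_force: [1.1, -8.6, -2.1]
width: 0.0198
```

```bash
python3 - <<'E'
from h import *
p=snapshot("top");s=snapshot("scene");a=s["img"][150:300,120:280]
cv2.imwrite("pics/s4.png",np.hstack([cv2.resize(a,(480,450),interpolation=cv2.INTER_CUBIC),cv2.resize(p["img"][190:290,320:390],(315,450),interpolation=cv2.INTER_CUBIC)]))
E
```

```text
(no output)
```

View pics/s4.png

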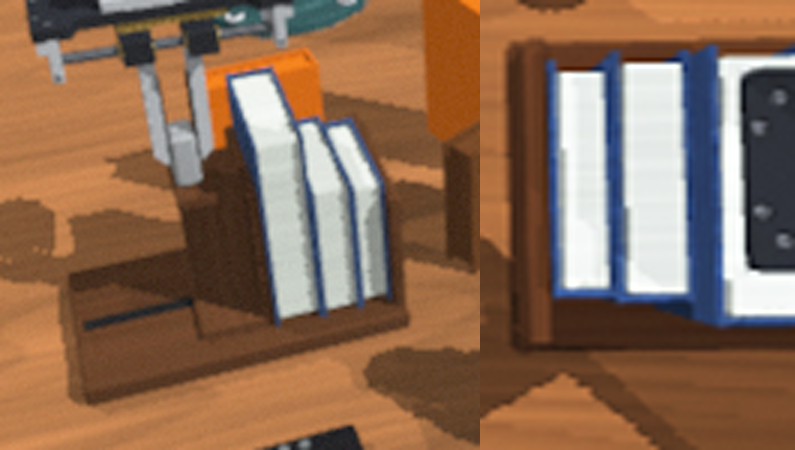

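The books now stand together, with no gap visible between them or next to the bookend. I'll push a little more until the force shows a hard stop.

>>> {"api": "arm_command", "payload": {
  "commands": "0 2.5 0 0 0 0 0.1; 0 2.5 0 0 0 0 0.1; 0 2.5 0 0 0 0 0.1"
}}

```text
time: 21.85
tool_pos: [0.5487, -0.1604, 0.163]
ee_rot: [-3.107, 0.008, -3.114]
wrist_force: [1.2, -11.2, -2.5]
width: 0.0201
```

>>> {"api": "arm_command", "payload": {
  "commands": "0 4 0 0 0 0 0.1; 0 4 0 0 0 0 0.1"
}}

```text
time: 22.1
tool_pos: [0.5488, -0.1605, 0.1628]
ee_rot: [-3.091, 0.009, -3.118]
wrist_force: [1.5, -13.9, -3.0]
width: 0.0206
```

>>> {"api": "arm_command", "payload": {
  "commands": "0 0 0 0 0 0 0.1; 0 0 0 0 0 0 0.1; 0 0 0 0 0 0 0.4; 0 0 0 0 0 0 0.4; 0 0 0 0 0 0 0.4; 0 0 -10 0 0 0 0.4; 0 0 -20 0 0 0 0.4; 0 0 -40 0 0 0 0.4; 0 0 -40 0 0 0 0.4; 0 -50 0 0 0 0 0.4; 0 -60 0 0 0 0 0.4; 0 -60 0 0 0 0 0.4"
}}

```text
time: 23.6
tool_pos: [0.5542, -0.3199, 0.2919]
ee_rot: [-3.095, 0.016, -3.104]
wrist_force: [1.8, 0.0, 0.2]
width: 0.0377
```

```bash
python3 - <<'E'
from h import *
o=robot.get_obs();print(o["time"],np.round(o["tool_pos"],3),np.round(o["wrist_force"],1))
p=snapshot("top");s=snapshot("scene");a=s["img"][150:300,120:280]
for q,z in(("bookend_grip",.167),("tall_book",.018),("tall_book_spine",.1055),("remote",0),("jar",0),("plant_pot",0)):
  for n,k in(("top",p),("scene",s)):
    for r in models.tip_of(q,k)[:2]:
        u,v=np.array(r["centre"])*[560,420];print(q,n,round(r["conf"],2),np.round([u,v]),np.round(onz(k,u,v,z),4))
cv2.imwrite("pics/s5.png",np.hstack([cv2.resize(a,(400,375),interpolation=cv2.INTER_CUBIC),cv2.resize(p["img"][190:290,320:425],(394,375),interpolation=cv2.INTER_CUBIC)]))
E
```

```text
23.6 [ 0.554 -0.32   0.292] [1.8 0.  0.2]
bookend_grip top 0.81 [417. 233.] [ 0.5433 -0.1644  0.167 ]
bookend_grip top 0.39 [178. 160.] [0.6711 0.2764 0.167 ]
bookend_grip scene 0.93 [180. 200.] [ 0.5453 -0.1624  0.167 ]
tall_book top 0.84 [265. 304.] [0.3867 0.1208 0.018 ]
tall_book top 0.79 [365. 233.] [ 0.5452 -0.0935  0.018 ]
tall_book scene 0.93 [213. 243.] [ 0.5401 -0.1008  0.018 ]
tall_book scene 0.86 [356. 194.] [0.4565 0.3394 0.018 ]
tall_book_spine top 0.78 [134. 257.] [0.4879 0.3769 0.1055]
tall_book_spine top 0.67 [273. 338.] [0.3365 0.0967 0.1055]
tall_book_spine scene 0.93 [264. 167.] [0.3667 0.0864 0.1055]
tall_book_spine scene 0.71 [372. 180.] [0.5215 0.345  0.1055]
remote top 0.79 [392. 145.] [ 0.7438 -0.1578  0.    ]
remote scene 0.61 [204. 311.] [ 0.7364 -0.1586  0.    ]
jar top 0.75 [285. 141.] [0.7525 0.0853 0.    ]
jar top 0.4 [175. 160.] [0.7049 0.3355 0.    ]
jar scene 0.89 [316. 289.] [0.755  0.0928 0.    ]
plant_pot top 0.63 [176. 159.] [0.7076 0.3345 0.    ]
plant_pot scene 0.75 [310. 290.] [0.752  0.0806 0.    ]
plant_pot scene 0.67 [394. 252.] [0.7002 0.3258 0.    ]
```

View pics/s5.png

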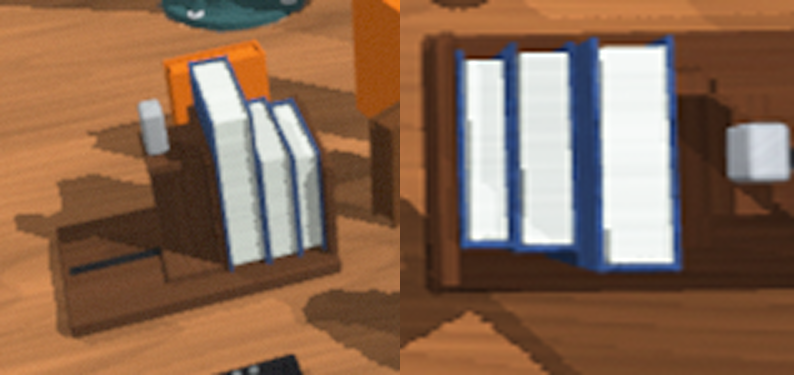

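All three books stand upright and tight together, spines to the front, and the gripper is clear. The grip sits 21 mm behind the rack's origin, which makes the joint about 0.038. Handing in.

```bash
python3 -c "
from bench import robot
print(robot.close_job())"
```

```text
the job is handed in; nothing more can be done
None
```

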